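Load a paste jar into the sprung jar carrier

ROBOT

A 6-joint arm with a two-finger parallel gripper is mounted at the origin on a cart in front of the work surface, level with it; the furniture and walls round the work are solid. World frame = base frame: x ahead of the robot, y to its left, z up, the work surface at z = 0. Lengths are in m, angles in rad, forces in N, time in s.
With the tool pointing down it reaches from about 0.3 to 0.75 m from the base axis. Payload 8.5 kg.
Tool frame: the origin (TCP) lies midway between the tips of the shut fingers; the grasp point (between the pads) lies 19 mm behind it; z points along the fingers, y is the line along which they close (so a half turn about z gives the same grasp; the last joint's range is limited). The gripper opens to 88 mm and grips with 3 to 60 N. Pads are 18 mm wide; open, the fingers measure 123 mm over their backs; the gripper's body (75 mm by 187 mm) begins 45 mm behind the grasp point.
Start: joints at [-1.525, 0.381, 1.297, -0, 1.464, -0.215], TCP at [0.142, -0.531, 0.239] pointing down, gripper open.
Joint ranges: [-3.11, 3.11], [-0.89, 2.33], [0.22, 2.48], [-1.42, 4.56], [0.17, 2.85], [-2.88, 2.88]. Speed limits (rad/s): [2.39, 2.39, 3.14, 3.14, 3.14, 3.14].

INTERFACE

Orientations are given as a 3x3 rotation matrix whose columns are the frame's x, y, z axes.
In Python, from rig import * gives the robot as it stands.
- The arm moves only by the tool play_rows, never from a script. Its argument "targets" is a list of rows, each a list of 4 numbers: the shift along the tool's x, y, z in units of 60 mm (1.0 is 60 mm), then the turn about the tool's z in units of 6 degrees (1.0 is 6 degrees). A call has 1 to 5 rows; each row is the pose to reach, as a shift and turn from the pose commanded when the call began, along the tool's axes at that moment; what a row does not reach only later rows make up. A row lasts 1/8 s, in which the tool goes at most 62.5 mm and 10.7 degrees, less where a joint would pass 70% of its speed; a pose out of reach is approached as far as the arm can. A call with a gripper value outside its range is refused whole. "gripper" is the finger opening in mm, from 0 to 88.1, set as the call begins (left out, the last holds). The fingers move at their own pace and stop on an object; "force" is the grip in N (left out, the last holds). Time passes only in rows, so rows that repeat a pose let the fingers close. It gives the time, the measured TCP pose, the force, the opening and the grip force at its end, in the units of the state.
- read_state(): the state, without advancing time (a new reading comes with each control period).
- get_image(name): name is "side" or "top"; returns a dict with "pixels" (480x640x3 uint8, blue, green, red), "range_z" (480x640 float32, m along the optical axis (not along the pixel's ray), 0 where there is no reading), "camera_matrix" (3x3 intrinsics, pixels), "rvec" (rotation vector, rad) and "tvec" (3), from world to camera coordinates, as OpenCV has them. Camera axes: x right, y down, z forward; pixel columns grow to the right and rows downward; lengths in m; the calibration is good to about 2 mm. A picture is of the moment at which its call begins.
- sign_off(): hands the job in; it is judged then, once.
The state is a dict: "clock": time; "joint_positions": joint angles; "qvel": joint speeds; "tau": joint torques, N m; "tool_pos": TCP position; "tool_rot": TCP orientation; "contact_force": force on the tool from outside, world axes, zero at the start; "ft_torque": the same for the moment, N m; "finger_gap": finger opening in m; "finger_force": force on a finger pad.
Only numpy, scipy, OpenCV 4.12 (cv2) and the standard library are available. Lean on these libraries where they do the work, as an engineer would, in place of code of your own. Each camera call takes 0.05 s, during which the arm holds its last target. There are 200 camera calls.

TASK

Stand the paste jar with the teal lid upright in the middle of the jar carrier's raised, sprung platform. Push jar and platform down all the way until the red catch snaps in over the platform's edge and holds it down, then let go. Leave the jar with the blue lid where it stands.

Things in the scene. Friction and masses are not known exactly. Their poses are not given: they have to be found in the camera images.
- teal_jar: the paste jar to load: white body, teal screw lid, 55 mm tall, 0.2 kg. Origin at the centre of its underside, z up. Body 48 mm across up to 35 mm height, lid 52 mm across from 35 to 55 mm height; grip it across the lid from above. Loose, on the worktop (z = 0); round, so yaw does not matter
- blue_jar: a bystander: a slightly wider paste jar, white body and blue lid, lid 61 mm in diameter, 48 mm tall, origin at the centre of its underside; leave it alone
- platform_seat (a point): centre of the dark pad on the carrier's platform, z up, moves with it: 52 mm above the worktop when raised, about 36 mm when caught. The platform is an aluminium dish: flat floor 76 mm across, rim 84 mm across and 4 mm higher, in a fixed blue sleeve 96 mm across and 34 mm high. The red catch stands 46 to 100 mm from the centre on the point's +x side (the far side, within 0.5 rad), 54 mm high
- platform (a joint): how far the sprung platform is pushed down, m: 0 raised, 0.018 at the lower stop. The jar's weight alone sinks it 1 to 5 mm. Pushing the jar down takes up to about 12 N; the red catch slides out meanwhile and snaps in over the platform's bar in the last 2 mm; let go then, and it stays caught at about 0.016. Let go earlier, it springs up again
Mind the look-alikes: they are no part of the job. What is shaped like the teal_jar but brown or orange is not meant.

How it is judged:
On the way, in this order (a step that is already met when the one before it is completed fails the run):
1. the teal-lidded jar stands upright on the platform while the platform is not yet caught (horizontal distance between teal_jar and platform_seat below 0.016 m and z of teal_jar in the frame of platform_seat below 0.004 m and angle between teal_jar's own z axis and vertical below 0.17 rad and value of joint platform below 0.012 m), for 0.05 s.
2. the platform has been pushed down to its stop with the jar on it (horizontal distance between teal_jar and platform_seat below 0.016 m and z of teal_jar in the frame of platform_seat below 0.004 m and value of joint platform above 0.014 m), for 0.1 s.
At the end, for the whole second after the job is handed in: The platform is caught down (joint above 0.014), and the teal-lidded jar stands on its floor, at rest, upright within 0.1 rad, its centre within 16 mm of the platform's centre (all of step 2 and z of teal_jar in the frame of platform_seat above -0.004 m and angle between teal_jar's own z axis and vertical below 0.1 rad and linear speed of teal_jar below 0.02 m/s); the robot touches nothing.
It fails at once if the blue-lidded jar is moved more than 20 mm (distance of blue_jar from where it was at the start of the episode above 0.02 m).
It also fails if it takes over 35 s, if anything falls off the work surface, if the arm or the gripper's body presses on something with over 40 N, if the wrist force passes 120 N, or if a joint passes its speed limit or range.

## Working session

There is one attempt and no reset: what is moved stays moved. The work goes in short steps, Python scripts to look and compute and a tool call to move; the robot and the scene stay as the last step left them, time stands still between calls to the robot, and variables do not carry over. Pictures are saved under pics/ and viewed, at most 10 in all, crops included, and the job is handed in when it is done.

Besides the shell and the picture viewer there is one more tool, called after ">>>" in YAML: its name, and indented under it one key for each argument. play_rows: Moves the arm, as the interface text tells. Its arguments: {"type":"object","properties":{"targets":{"type":"array"},"gripper":{"type":"number"},"force":{"type":"number"}},"required":["targets"]}

```bash
mkdir -p pics
cat > h.py <<'E'
from rig import *
import numpy as np, cv2
def cam(n):
    im=get_image(n); R=cv2.Rodrigues(np.array(im["rvec"],float))[0]; t=np.array(im["tvec"],float).ravel()
    return im,R,t
def world(im,R,t):
    K=np.array(im["camera_matrix"]); z=im["range_z"]; v,u=np.mgrid[:480,:640]
    P=np.stack([(u-K[0,2])/K[0,0]*z,(v-K[1,2])/K[1,1]*z,z],-1)
    return (P-t)@R
def ray(im,R,t,u,v,h):
    K=np.array(im["camera_matrix"]); d=R.T@np.array([(u-K[0,2])/K[0,0],(v-K[1,2])/K[1,1],1]); c=-R.T@t
    return c+d*(h-c[2])/d[2]
E
python3 - <<'E'
from h import *
for n in("top","side"):
    im,R,t=cam(n); cv2.imwrite(f"pics/{n}0.png",im["pixels"]); np.save(n+"0.npy",im,allow_pickle=True)
    print(n,-R.T@t)
s=read_state(); print(s["clock"],s["tool_pos"],np.round(s["tool_rot"],3),s["contact_force"])
E
```

```text
top [0.36210271 0.10766865 1.25481691]
side [ 0.43998277 -0.35805415  0.91363009]
0.1 [ 0.1418198  -0.53113919  0.2381992 ] [[ 0.966  0.258 -0.   ]
 [ 0.258 -0.966  0.001]
 [ 0.    -0.001 -1.   ]] [-0.64656495  0.53097859  0.08637051]
```

View pics/top0.png

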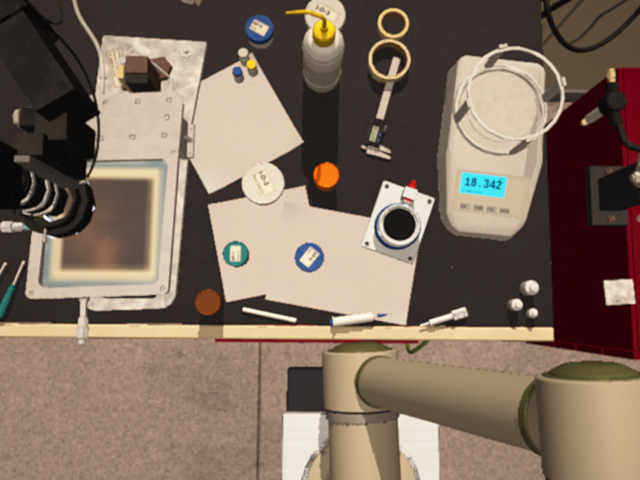

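View pics/side0.png

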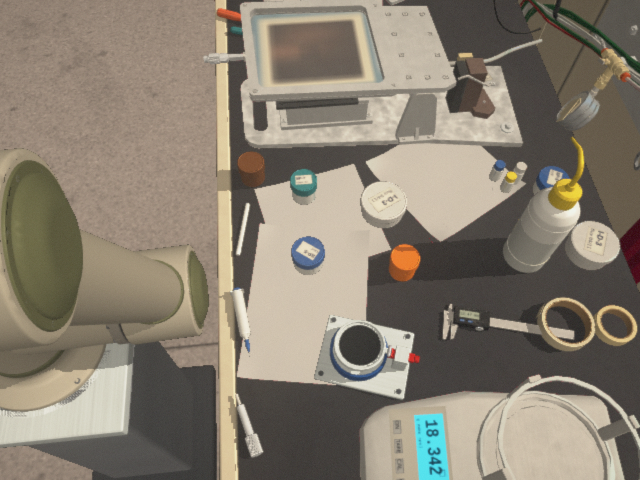

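The top view shows the teal lid at (236,253), with the carrier at (398,226) and its red catch at (411,188). These could be taken for the jar I want:
- blue lid (309,257)
- brown jar (208,302)
- orange jar (326,176)
- far blue lid (259,28)
- white lid (263,183)

I choose the teal one at (236,253), which is at (303,183) in the side view. The crop will check that choice.

Run:
```python
from h import *
crops=[]
for n in("top","side"):
    im=np.load(n+"0.npy",allow_pickle=True).item(); R=cv2.Rodrigues(np.array(im["rvec"],float))[0]; t=np.array(im["tvec"],float).ravel()
    W=world(im,R,t); hsv=cv2.cvtColor(im["pixels"],cv2.COLOR_BGR2HSV)
    def blob(name,m,win,h):
        mm=np.zeros((480,640),np.uint8); u0,v0,r=win
        mm[v0-r:v0+r,u0-r:u0+r]=m[v0-r:v0+r,u0-r:u0+r]
        cs,_=cv2.findContours(mm,cv2.RETR_EXTERNAL,cv2.CHAIN_APPROX_NONE)
        c=max(cs,key=cv2.contourArea); (u,v),rad=cv2.minEnclosingCircle(c)
        sel=mm>0; e=cv2.fitEllipse(cv2.convexHull(c))
        print(n,name,"px",np.round(e[0],1),"axes",np.round(e[1],1),"ray",np.round(ray(im,R,t,*e[0],h),4),"depth med",np.round(np.median(W[sel],0),4),"zmax",np.round(np.percentile(W[sel][:,2],95),4))
    top=lambda lo,hi:((W[...,2]>lo)&(W[...,2]<hi)).astype(np.uint8)*255
    T=(236,253) if n=="top" else (303,183); B=(309,257) if n=="top" else (308,253); C=(398,226) if n=="top" else (360,347)
    blob("teal top",top(.049,.061),(*T,28),.055)
    blob("tealcol",cv2.inRange(hsv,(75,80,30),(100,255,255)),(*T,28),.055)
    blob("blue top",top(.042,.054),(*B,28),.048)
    blob("pad dark",cv2.inRange(hsv,(0,0,0),(180,255,70))&top(.044,.060),(*C,30),.052)
    blob("platform",top(.046,.062),(*C,34),.056)
    red=cv2.inRange(hsv,(0,150,90),(8,255,255))|cv2.inRange(hsv,(172,150,90),(180,255,255))
    blob("red",red,((411,188) if n=="top" else (404,356))+(28,),.05)
    if n=="top":
        for nm,(u,v) in dict(orange=(326,176),brown=(208,302),white=(263,183)).items(): print(nm,np.round(W[v,u],3))
    a=im["pixels"][T[1]-30:T[1]+30,T[0]-30:T[0]+30]; b=im["pixels"][C[1]-45:C[1]+45,C[0]-45:C[0]+45]
    crops.append(np.hstack([cv2.resize(a,(300,300)),cv2.resize(b,(300,300))]))
cv2.imwrite("pics/crop.png",cv2.resize(np.vstack(crops),(600,600)))
```

```text
top teal top px [234.8 253.7] axes [25.4 25.8] ray [0.4703 0.2588 0.055 ] depth med [0.4709 0.2588 0.0538] zmax 0.0577
top tealcol px [235.4 253.6] axes [23.9 24.7] ray [0.4706 0.2576 0.055 ] depth med [0.4699 0.2547 0.0537] zmax 0.0572
top blue top px [308.7 257.3] axes [29.3 29.5] ray [0.4653 0.1102 0.048 ] depth med [0.4658 0.1097 0.0469] zmax 0.0508
top pad dark px [399. 224.] axes [30.4 31.4] ray [ 0.5347 -0.073   0.052 ] depth med [ 0.5348 -0.0732  0.0515] zmax 0.0553
top platform px [400.8 218.1] axes [42.2 56.8] ray [ 0.5464 -0.0763  0.056 ] depth med [ 0.537  -0.0764  0.0521] zmax 0.0568
top red px [412.7 183.6] axes [7.4 9.6] ray [ 0.6194 -0.1023  0.05  ] depth med [ 0.6181 -0.1012  0.0487] zmax 0.0531
orange [0.633 0.076 0.053]
brown [0.373 0.31  0.054]
white [0.619 0.206 0.041]
side teal top px [303.1 180.5] axes [23.8 27.6] ray [0.4725 0.2538 0.055 ] depth med [0.4725 0.2544 0.0541] zmax 0.0566
side tealcol px [303.2 181.8] axes [26.1 26.9] ray [0.4725 0.2507 0.055 ] depth med [0.4727 0.2443 0.0534] zmax 0.0562
side blue top px [307.4 251.3] axes [30.7 33.8] ray [0.4674 0.1055 0.048 ] depth med [0.4675 0.1059 0.0474] zmax 0.0499
side pad dark px [359.6 344.9] axes [38. 40.] ray [ 0.5359 -0.0755  0.052 ] depth med [ 0.5357 -0.0757  0.0524] zmax 0.0548
side platform px [362.4 346.4] axes [50.4 61.1] ray [ 0.5396 -0.0799  0.056 ] depth med [ 0.5367 -0.0776  0.0528] zmax 0.0573
side red px [414.  357.9] axes [10.3 11.2] ray [ 0.6199 -0.1052  0.05  ] depth med [ 0.6168 -0.1033  0.05  ] zmax 0.0539
```

View pics/crop.png

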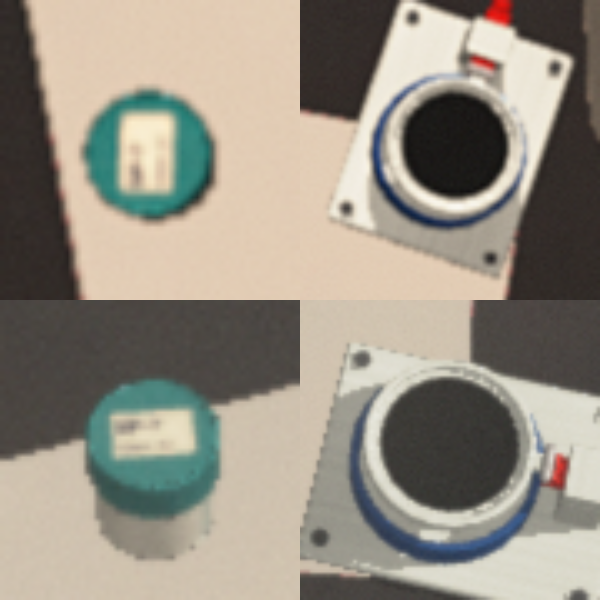

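The crop confirms a teal lid on a white body, and its height of 55 mm fits. The pad reads 52 mm high, and the catch lies at about −19° from world x. Averages over both views:
- **Jar:** (0.4715, 0.256)
- **Seat:** (0.535, −0.0745)
- **Blue jar:** (0.466, 0.108)

Next I'll check the obstacles near the jar and plan the approach.

```bash
cat >> h.py <<'E'
def go(x,y,z,az,s=None):
    s=s or read_state(); R=np.array(s["tool_rot"]); d=R.T@(np.array([x,y,z])-s["tool_pos"])
    a=np.degrees(np.arctan2(R[1,0],R[0,0])); 
    print("to",(x,y,z,az),"units",np.round(d/.06,3),"turn",round(-(az-a)/6,3),"dist",round(np.linalg.norm(d),3),"az now",round(a,1))
E
python3 - <<'E'
from h import *
im=np.load("top0.npy",allow_pickle=True).item(); R=cv2.Rodrigues(np.array(im["rvec"],float))[0]; t=np.array(im["tvec"],float).ravel()
W=world(im,R,t); ok=im["range_z"]>0
for y0 in np.arange(.29,.5,.03):
    m=ok&(W[...,0]>.3)&(W[...,0]<.65)&(W[...,1]>y0)&(W[...,1]<y0+.03); print("y",round(y0,2),"maxz",np.round(W[m][:,2].max(),3))
m=ok&(W[...,0]>.4)&(W[...,0]<.75)&(W[...,1]<-.15)&(W[...,1]>-.4); print("scale maxz",W[m][:,2].max())
go(.43,-.15,.24,52); go(.4715,.256,.15,90)
E
```

```text
y 0.29 maxz 0.059
y 0.32 maxz 0.061
y 0.35 maxz 0.185
y 0.38 maxz 0.58
y 0.41 maxz 0.58
y 0.44 maxz 0.591
y 0.47 maxz 0.578
y 0.5 maxz 0.457
scale maxz 0.2684040820387261
to (0.43, -0.15, 0.24, 52) units [ 6.279 -4.899 -0.022] turn -6.176 dist 0.478 az now 14.9
to (0.4715, 0.256, 0.15, 90) units [  8.692 -11.256   1.487] turn -12.509 dist 0.858 az now 14.9
```

>>> play_rows:
  targets:
    - [0.7,-0.5,-0.05,-0.7]
    - [1.5,-1.15,-0.1,-1.5]
    - [2.3,-1.8,-0.1,-2.3]
    - [3.1,-2.4,-0.1,-3.1]
    - [3.9,-3.05,-0.1,-3.9]
  gripper: 80

```text
clock: 0.72
tool_pos: [0.3215, -0.2926, 0.2446]
tool_rot: [[0.783, 0.622, -0.0], [0.622, -0.783, 0.0], [0.0, -0.0, -1.0]]
contact_force: [1.4, -1.3, 0.1]
finger_gap: 0.0799
finger_force: 0.0
```

```bash
python3 -c "
from h import *
go(.43,-.1,.24,65); go(.4715,.256,.15,90)"
```

```text
to (0.43, -0.1, 0.24, 65) units [ 3.412 -1.388  0.078] turn -4.421 dist 0.221 az now 38.5
to (0.4715, 0.256, 0.15, 90) units [ 7.645 -5.602  1.579] turn -8.588 dist 0.577 az now 38.5
```

>>> play_rows:
  targets:
    - [0.85,-0.35,0,-1]
    - [1.7,-0.7,0,-2]
    - [2.55,-1.05,0,-3]
    - [3.4,-1.5,0,-4]
    - [4.1,-2.2,0,-5]

```text
clock: 1.35
tool_pos: [0.4324, -0.0364, 0.2444]
tool_rot: [[0.366, 0.931, -0.0], [0.931, -0.366, 0.0], [0.0, -0.0, -1.0]]
contact_force: [-0.5, 0.4, -0.3]
finger_gap: 0.0802
finger_force: 0.0
```

```bash
python3 -c "
from h import *
go(.4715,.256,.13,90)"
```

```text
to (0.4715, 0.256, 0.13, 90) units [ 4.773 -1.177  1.908] turn -3.578 dist 0.316 az now 68.5
```

>>> play_rows:
  targets:
    - [1.0,-0.25,0.2,-0.8]
    - [2.0,-0.5,0.5,-1.6]
    - [3.0,-0.75,0.8,-2.4]
    - [3.9,-1.0,1.2,-3.2]
    - [4.75,-1.2,1.5,-3.6]

```text
clock: 1.98
tool_pos: [0.4696, 0.2554, 0.1536]
tool_rot: [[-0.001, 1.0, -0.001], [1.0, 0.001, -0.0], [-0.0, -0.001, -1.0]]
contact_force: [0.8, -0.1, 0.7]
finger_gap: 0.0798
finger_force: 0.0
```

>>> play_rows:
  targets:
    - [0,0,0,0]
    - [0,0,0,0]

```text
clock: 2.22
tool_pos: [0.4699, 0.253, 0.1547]
tool_rot: [[0.001, 1.0, -0.0], [1.0, -0.001, -0.0], [-0.0, -0.0, -1.0]]
contact_force: [0.1, -0.2, -0.2]
finger_gap: 0.0797
finger_force: 0.0
```

Run:
```python
from h import *
go(.4715,.256,.027,90)
vis=[]
for n in("top","side"):
    im,R,t=cam(n); W=world(im,R,t); T=(236,253) if n=="top" else (303,183)
    p=im["pixels"]
    # tool TCP projection
    q=cv2.projectPoints(np.array([read_state()["tool_pos"]]),im["rvec"],im["tvec"],im["camera_matrix"],None)[0].ravel(); print(n,q)
    vis.append(cv2.resize(p[T[1]-70:T[1]+50,T[0]-60:T[0]+60],(400,400)))
cv2.imwrite("pics/app.png",np.hstack(vis))
```

```text
to (0.4715, 0.256, 0.027, 90) units [0.051 0.028 2.128] turn -0.01 dist 0.128 az now 89.9
top [231.49130594 248.91044075]
side [300.5559231  147.53171085]
```

View pics/app.png

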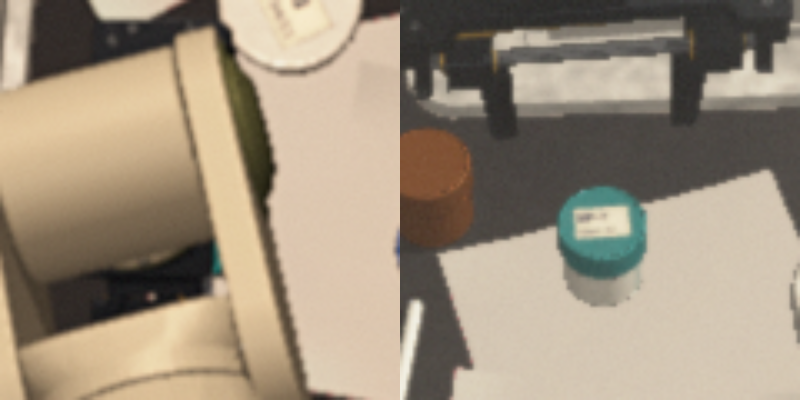

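The side crop shows the open fingers straddling the teal jar: fingers at about x=500 and 690, lid at 602. The top view is hidden by the wrist. I'm going down.

>>> play_rows:
  targets:
    - [0.05,0.03,0.7,0]
    - [0.05,0.03,1.4,0]
    - [0.05,0.03,1.9,0]
    - [0.05,0.03,2.13,0]
    - [0.05,0.03,2.13,0]

```text
clock: 2.95
tool_pos: [0.4721, 0.2558, 0.0272]
tool_rot: [[0.002, 1.0, -0.0], [1.0, -0.002, -0.0], [-0.0, -0.0, -1.0]]
contact_force: [-0.1, -0.7, -0.4]
finger_gap: 0.0798
finger_force: 0.0
```

>>> play_rows:
  targets:
    - [0,0,0,0]
    - [0,0,0,0]
    - [0,0,0,0]
    - [0,0,0,0]
    - [0,0,0,0]
  gripper: 45
  force: 20

```text
clock: 3.58
tool_pos: [0.4723, 0.2565, 0.0275]
tool_rot: [[0.001, 1.0, 0.001], [1.0, -0.001, 0.0], [0.0, 0.001, -1.0]]
contact_force: [-0.4, -0.2, 5.6]
finger_gap: 0.0511
finger_force: 20.0
```

>>> play_rows:
  targets:
    - [0,0,-0.3,0]
    - [0,0,-0.9,0]
    - [0,0,-1.6,0]
    - [0,0,-2.3,0]
    - [0,0,-2.3,0]

```text
clock: 4.2
tool_pos: [0.4726, 0.2567, 0.1672]
tool_rot: [[0.001, 1.0, 0.005], [1.0, -0.001, 0.001], [0.001, 0.005, -1.0]]
contact_force: [0.2, 0.5, -3.7]
finger_gap: 0.0512
finger_force: 20.0
```

Run:
```python
from h import *
im,R,t=cam("side"); s=read_state(); print(s["tool_pos"],s["contact_force"],s["finger_gap"])
q=cv2.projectPoints(np.array([s["tool_pos"]]),im["rvec"],im["tvec"],im["camera_matrix"],None)[0].ravel(); print(q)
u,v=q.astype(int); cv2.imwrite("pics/lift.png",cv2.resize(im["pixels"][v-60:v+60,u-60:u+60],(480,480)))
hsv=cv2.cvtColor(im["pixels"],cv2.COLOR_BGR2HSV); W=world(im,R,t)
m=cv2.inRange(hsv,(75,80,30),(100,255,255)); m[:v-50]=0;m[v+50:]=0;m[:,:u-50]=0;m[:,u+50:]=0
P=W[m>0]; P=P[(P[:,2]>.12)]; print(len(P),np.percentile(P,[2,50,98],axis=0).round(4))
go(.535,-.0745,.14,150)
```

```text
[0.47165947 0.25637203 0.16503163] [ 0.0491148   0.41981505 -2.70573348] 0.05082623617162159
[301.02758791 142.01460849]
429 [[0.4484 0.2309 0.1784]
 [0.472  0.2405 0.1926]
 [0.4962 0.2719 0.1958]]
to (0.535, -0.0745, 0.14, 150) units [-5.514  1.06   0.417] turn -10.008 dist 0.338 az now 90.0
```

View pics/lift.png

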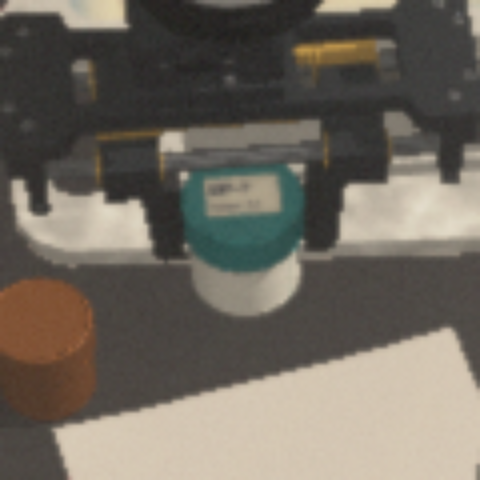

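The jar is held upright and centred between the fingers: lid top at about 0.193, front edge y of about 0.231, so its centre is at about the TCP. Now I'll carry it to the platform.

>>> play_rows:
  targets:
    - [-0.5,0.1,0,-1]
    - [-1.3,0.25,0,-2.4]
    - [-2.1,0.4,0,-3.9]
    - [-2.9,0.55,0,-5.4]
    - [-3.7,0.7,0,-6.9]

```text
clock: 4.88
tool_pos: [0.5128, 0.0329, 0.1628]
tool_rot: [[-0.664, 0.747, -0.004], [0.747, 0.664, 0.001], [0.003, -0.003, -1.0]]
contact_force: [0.6, 0.3, -2.2]
finger_gap: 0.0512
finger_force: 20.0
```

```bash
python3 -c "
from h import *
go(.535,-.0745,.12,150)"
```

```text
to (0.535, -0.0745, 0.12, 150) units [-1.586 -0.911  0.711] turn -3.06 dist 0.118 az now 131.6
```

>>> play_rows:
  targets:
    - [-0.6,-0.35,0.1,-1]
    - [-1.15,-0.65,0.3,-2]
    - [-1.5,-0.85,0.5,-3]
    - [-1.6,-0.9,0.7,-3]
    - [-1.6,-0.9,0.7,-3]

```text
clock: 5.5
tool_pos: [0.5355, -0.0728, 0.1211]
tool_rot: [[-0.859, 0.512, -0.004], [0.512, 0.859, 0.002], [0.004, -0.001, -1.0]]
contact_force: [0.0, -0.6, -2.5]
finger_gap: 0.051
finger_force: 20.0
```

>>> play_rows:
  targets:
    - [0,0,0,0]
    - [0,0,0,0]

```text
clock: 5.75
tool_pos: [0.5366, -0.0727, 0.1234]
tool_rot: [[-0.86, 0.51, 0.001], [0.51, 0.86, -0.0], [-0.001, 0.0, -1.0]]
contact_force: [-0.1, -0.4, -2.5]
finger_gap: 0.0511
finger_force: 20.0
```

Run:
```python
from h import *
im,R,t=cam("side"); s=read_state(); print(s["tool_pos"],s["contact_force"],s["finger_gap"])
go(.535,-.0745,.079,150)
q=cv2.projectPoints(np.array([s["tool_pos"]]),im["rvec"],im["tvec"],im["camera_matrix"],None)[0].ravel(); print(q)
u,v=q.astype(int); cv2.imwrite("pics/place.png",cv2.resize(im["pixels"][v-60:v+60,u-80:u+80],(640,480)))
```

```text
[ 0.53654303 -0.0727941   0.123389  ] [ 0.16776755  0.62361979 -1.79856727] 0.05096851283285519
to (0.535, -0.0745, 0.079, 150) units [ 0.008 -0.038  0.74 ] turn -0.105 dist 0.044 az now 149.4
[362.93826759 327.62194428]
```

View pics/place.png

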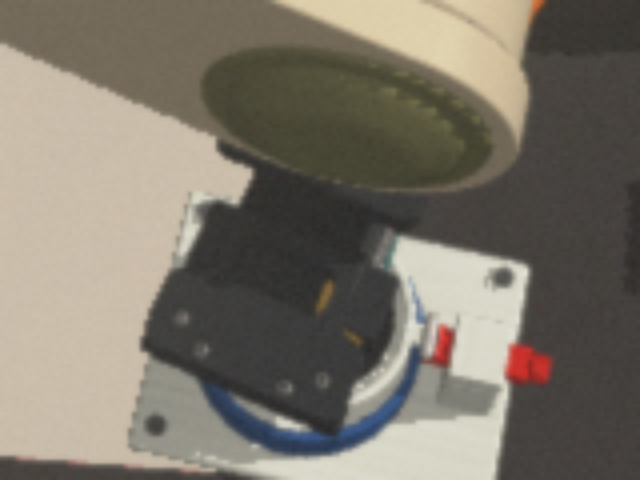

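The picture shows the gripper centred over the platform, with its body clear of the red catch at about (445,345) in the crop. I'll lower the jar until it touches.

>>> play_rows:
  targets:
    - [0,-0.04,0.3,0]
    - [0,-0.04,0.6,0]
    - [0,-0.04,0.74,0]
    - [0,-0.04,0.8,0]
    - [0,-0.04,0.8,0]

```text
clock: 6.42
tool_pos: [0.5354, -0.0754, 0.0755]
tool_rot: [[-0.86, 0.51, 0.001], [0.51, 0.86, -0.0], [-0.001, 0.0, -1.0]]
contact_force: [-1.1, 1.3, 0.2]
finger_gap: 0.051
finger_force: 20.0
```

>>> play_rows:
  targets:
    - [0,0,0,0]
    - [0,0,0,0]

```text
clock: 6.68
tool_pos: [0.5354, -0.0754, 0.0754]
tool_rot: [[-0.86, 0.51, 0.001], [0.51, 0.86, -0.0], [-0.001, 0.0, -1.0]]
contact_force: [-2.4, 1.7, 2.2]
finger_gap: 0.0509
finger_force: 20.0
```

>>> play_rows:
  targets:
    - [0,0,0,0]
    - [0,0,0.05,0]
    - [0,0,0.1,0]
    - [0,0,0.15,0]
    - [0,0,0.2,0]
  force: 35

```text
clock: 7.3
tool_pos: [0.5354, -0.0754, 0.0634]
tool_rot: [[-0.86, 0.51, 0.001], [0.51, 0.86, -0.0], [-0.001, 0.0, -1.0]]
contact_force: [-3.2, 3.0, 5.9]
finger_gap: 0.0508
finger_force: 35.0
```

>>> play_rows:
  targets:
    - [0,0,0.02,0]
    - [0,0,0.04,0]
    - [0,0,0.06,0]
    - [0,0,0.06,0]

```text
clock: 7.8
tool_pos: [0.5356, -0.0754, 0.0613]
tool_rot: [[-0.86, 0.51, 0.002], [0.51, 0.86, -0.001], [-0.002, 0.0, -1.0]]
contact_force: [-7.3, 3.7, 21.8]
finger_gap: 0.0508
finger_force: 35.0
```

The force jumped to 22 N at the predicted stop height. I'll ease up 2 mm and see whether the catch carries the spring load, which was 5.9 N at this height before.

>>> play_rows:
  targets:
    - [0,0,0,0]
    - [0,0,-0.03,0]
    - [0,0,-0.05,0]
    - [0,0,-0.05,0]
    - [0,0,-0.05,0]

```text
clock: 8.43
tool_pos: [0.5354, -0.0754, 0.0629]
tool_rot: [[-0.86, 0.51, 0.001], [0.51, 0.86, -0.0], [-0.001, 0.0, -1.0]]
contact_force: [-2.9, 3.2, 7.3]
finger_gap: 0.0507
finger_force: 35.0
```

Run:
```python
from h import *
im,R,t=cam("side"); W=world(im,R,t); print(read_state()["contact_force"])
hsv=cv2.cvtColor(im["pixels"],cv2.COLOR_BGR2HSV)
red=cv2.inRange(hsv,(0,150,90),(8,255,255))|cv2.inRange(hsv,(172,150,90),(180,255,255))
o=np.load("side0.npy",allow_pickle=True).item(); h0=cv2.cvtColor(o["pixels"],cv2.COLOR_BGR2HSV)
r0=cv2.inRange(h0,(0,150,90),(8,255,255))|cv2.inRange(h0,(172,150,90),(180,255,255))
for m in(r0,red):
    v,u=np.nonzero(m[335:375,380:430]); print("red px",len(u),u.min()+380,u.max()+380,v.mean()+335)
cv2.imwrite("pics/caught.png",np.hstack([cv2.resize(x["pixels"][300:390,320:440],(400,300),interpolation=2) for x in(o,im)]))
```

```text
[-2.74639634  2.30721855  6.91866151]
red px 106 390 419 356.8490566037736
red px 127 388 419 356.09448818897636
```

View pics/caught.png

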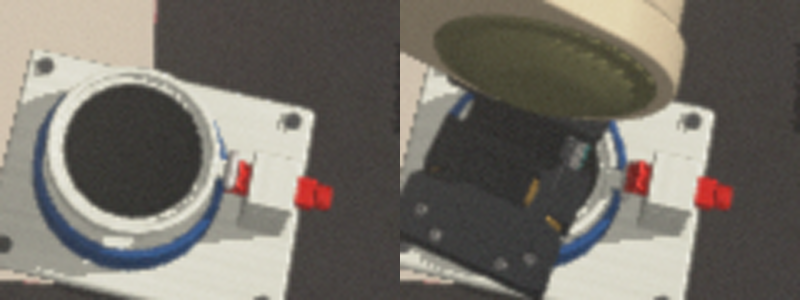

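The red catch now covers the silver bar, which was in front of it before (crop, x≈637). I'll ease up further while watching the force.

>>> play_rows:
  targets:
    - [0,0,-0.015,0]
    - [0,0,-0.03,0]
    - [0,0,-0.03,0]
    - [0,0,-0.03,0]

```text
clock: 8.98
tool_pos: [0.5352, -0.0756, 0.0639]
tool_rot: [[-0.86, 0.51, -0.0], [0.51, 0.86, 0.0], [0.0, -0.0, -1.0]]
contact_force: [0.7, -0.5, -2.7]
finger_gap: 0.0509
finger_force: 35.0
```

The force fell to −2.7 N, so the catch holds the platform and the gripper carries only the jar. I'll lower 1 mm, open, and retreat.

>>> play_rows:
  targets:
    - [0,0,0.015,0]
    - [0,0,0.015,0]

```text
clock: 9.22
tool_pos: [0.5354, -0.0756, 0.0634]
tool_rot: [[-0.86, 0.51, 0.0], [0.51, 0.86, -0.0], [-0.0, -0.0, -1.0]]
contact_force: [-0.8, -0.9, 1.8]
finger_gap: 0.0505
finger_force: 35.0
```

>>> play_rows:
  targets:
    - [0,0,0,0]
    - [0,0,0,0]
    - [0,0,0,0]
    - [0,0,0,0]
    - [0,0,0,0]
  gripper: 75

```text
clock: 9.85
tool_pos: [0.5353, -0.0755, 0.0633]
tool_rot: [[-0.86, 0.51, 0.0], [0.51, 0.86, 0.0], [-0.0, 0.0, -1.0]]
contact_force: [0.2, 0.2, 0.4]
finger_gap: 0.075
finger_force: 0.0
```

>>> play_rows:
  targets:
    - [0,0,-0.3,0]
    - [0,0,-0.8,0]
    - [0,0,-1.6,0]
    - [0,0,-2.4,0]
    - [0,0,-2.4,0]

```text
clock: 10.48
tool_pos: [0.5364, -0.0758, 0.2106]
tool_rot: [[-0.86, 0.51, 0.007], [0.51, 0.86, -0.002], [-0.007, 0.001, -1.0]]
contact_force: [0.2, 0.4, -0.5]
finger_gap: 0.0749
finger_force: 0.0
```

>>> play_rows:
  targets:
    - [0.9,0,0,0]
    - [1.8,0,0,0]
    - [2.5,0,0,0]
    - [2.5,0,0,0]

```text
clock: 10.98
tool_pos: [0.4041, 0.0022, 0.2067]
tool_rot: [[-0.861, 0.509, -0.002], [0.509, 0.861, 0.001], [0.002, -0.0, -1.0]]
contact_force: [0.4, -0.2, -0.1]
finger_gap: 0.0747
finger_force: 0.0
```

Run:
```python
from h import *
im,R,t=cam("side"); W=world(im,R,t); print(read_state()["contact_force"])
z=W[...,2]; w=np.zeros_like(z,bool); w[300:390,320:400]=1
hsv=cv2.cvtColor(im["pixels"],cv2.COLOR_BGR2HSV); m=(cv2.inRange(hsv,(75,80,30),(100,255,255))>0)&w
m2=m&(z>.085)
cs,_=cv2.findContours(m2.astype(np.uint8),0,1); e=cv2.fitEllipse(cv2.convexHull(max(cs,key=cv2.contourArea)))
print(m.sum(),m2.sum(),"top z",np.percentile(z[m],[50,75,95]).round(4),"ctr",ray(im,R,t,*e[0],.091).round(4))
cv2.imwrite("pics/end.png",cv2.resize(im["pixels"][230:400,240:450],(700,566)))
```

```text
[ 1.01021318 -0.41197352 -0.27795092]
583 535 top z [0.0897 0.091  0.0924] ctr [ 0.5341 -0.0777  0.091 ]
```

View pics/end.png

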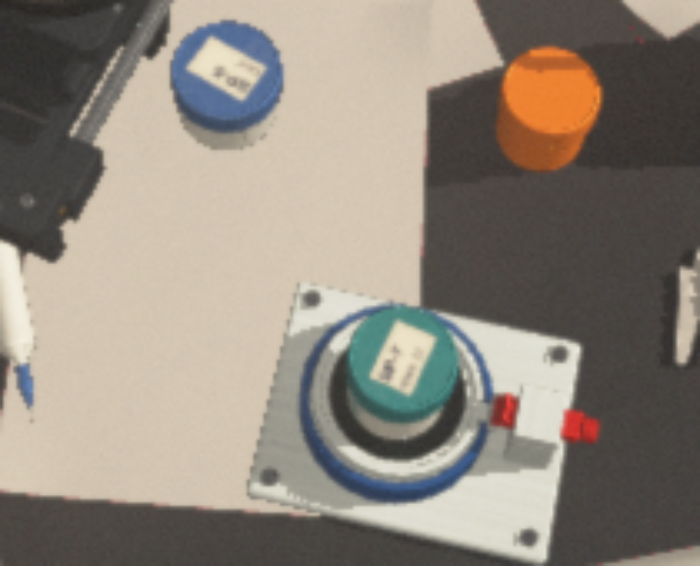

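The jar stands upright in the middle of the lowered platform. Its lid top is at 0.091, which is 36 + 55 mm, so the platform is caught, and the red catch sits over the bar. The gripper is clear and the blue jar is where it was.

```bash
python3 -c "
from rig import *
print(sign_off())"
```

```text
the job is handed in; nothing more can be done
None
```

The teal-lidded jar is standing in the middle of the caught-down platform, the blue-lidded jar was not moved, and the job is handed in; the hand-in returned no verdict.

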